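# Mount the bird blank on the tilted carving stand

## Robot

A 6-joint arm with a two-finger parallel gripper is mounted at the origin on the work surface. World frame = base frame: x ahead of the robot, y to its left, z up, the work surface at z = 0. Lengths are in m, angles in degrees, forces in N, time in s.
With the tool pointing down it reaches from about 0.375 to 0.9 m from the base axis. Payload 3.1 kg.
Tool frame: the origin (TCP) lies midway between the tips of the shut fingers; the grasp point (between the pads) lies 19 mm behind it; z points along the fingers, y is the line along which they close (so a half turn about z gives the same grasp; the last joint's range is limited). The gripper opens to 85 mm and grips with 20 to 120 N. Pads are 22 mm wide; open, the fingers measure 114 mm over their backs; the gripper's body (76 mm by 85 mm) begins 54 mm behind the grasp point. The pads swing forward as they close: fully open they stand 13 mm farther back than shut.
Start: joints at [66.263, 30.224, 82.088, -0, 67.689, -10.227], TCP at [0.146, 0.608, 0.231] pointing down, gripper open.
Joint ranges: [-176.69, 176.69], [-43.24, 126.21], [12.49, 139.97], [-82, 262], [0, 151.66], [-163.58, 163.58]. Speed limits (degrees/s): [159.86, 159.86, 180, 180, 180, 180].

## Interface

Orientations are given as [roll, pitch, yaw] about the fixed x, y, z axes, in that order (R = Rz(yaw) Ry(pitch) Rx(roll)).
In Python, from plant import * gives the robot as it stands. The module is installed in compiled form; this text tells all that it offers.
- The arm moves only by the shell command python3 -m handwheel 'ROWS' [FORCE]. ROWS is JSON, a list of rows, each a list of 5 numbers: the shift along the world's x, y, z in mm, then the turn about the world's z in degrees, then the closure, from -1 (fully open) to 1 (shut). In form: [[x, y, z, roll, claw], ...]. A call has 1 to 12 rows; each row shifts and turns the commanded pose from where the row before left it; what a row does not reach is not made up. A row lasts 1/10 s, in which the tool goes at most 50 mm and 8.59 degrees, less where a joint would pass 70% of its speed; a pose out of reach is approached as far as the arm can. A call is refused whole if a number of a shift passes 50 or a number of a turn 8.59, either way. A call with a gripper value outside its range is refused whole. The fingers move at their own pace and stop on an object; FORCE is the grip in N (left out, the last holds). Time passes only in rows, so rows that do not move let the fingers close. It gives the time, the measured TCP pose, the force, the opening and the grip force at its end, in the units of the state.
- observe(): the state, without advancing time (a new reading comes with each control period).
- read_camera(name): name is "scene" or "top"; returns a dict with "image" (420x560x3 uint8, red, green, blue), "range_z" (420x560 float32, m along the optical axis (not along the pixel's ray), 0 where there is no reading), "camera_matrix" (3x3 intrinsics, pixels), "R" (3x3) and "t" (3): a world point X has camera coordinates R X + t. Camera axes: x right, y down, z forward; pixel columns grow to the right and rows downward; lengths in m; the calibration is good to about 2 mm. A picture is of the moment at which its call begins.
- job_done(): hands the job in; it is judged then, once.
The state is a dict: "time": time; "joints": joint angles; "qvel": joint speeds; "joint_torque": joint torques, N m; "position": TCP position; "eef_rot": TCP orientation; "force": force on the tool from outside, world axes, zero at the start; "moment": the same for the moment, N m; "opening": finger opening in m; "gripper_force": force on a finger pad.
Only numpy, scipy, OpenCV 4.12 (cv2) and the standard library are available. Lean on these libraries where they do the work, as an engineer would, in place of code of your own. Each camera call takes 0.05 s, during which the arm holds its last target. There are 200 camera calls.

## Task

Take the sawn wooden bird out of its holder block and mount it on the carving stand with the green head: turn its flatted shank to match the D-shaped hole in that tilted head, thread it in and seat it fully home, flange flush on the head, then let go. Leave the figurine and the gouge where they are.

Things in the scene. Friction and masses are not known exactly. Their poses are not given: they have to be found in the camera images.
- bird: Loose bird shape sawn from a light-wood board 36 mm thick, on a steel flange (52 mm diameter, 6 mm thick) over a D shank; 0.26 kg. Origin: centre of the flange's underside. +z up the axis to its back, +x to the beak, flat sides at y = +-18 mm. It starts upright in the holder, flange on the holder's top, turned up to 75 degrees either way from beak pointing along +x away from the robot.
- bird_grip (a point): Middle of the bird's trunk, on the axis, 43 mm above the body's origin; grip here across the thickness. The trunk spans x = -30 to +34 mm, z = 6 to 60 mm from the body's origin (lower corners cut off); head at x = 16 to 52 mm up to z = 82 mm, beak tip x = 66 mm, tail tip x = -70 mm, z = 66 mm.
- bird_tip (a point): Lower end of the bird's steel D shank, on the axis, 50 mm below the flange's underside. The shank is 26 mm in diameter with one flat 8 mm from the axis, on the beak (+x) side; its last 6 mm taper in by 3 mm all round.
- holder: Fixed dark wooden block, 90 x 90 x 60 mm tall, with a loose round hole (32 mm diameter, 56 mm deep) in the middle of its top, in which the bird's shank stands. Origin: centre of its underside.
- socket: Fixed tilted green head of the carving stand: block 76 x 76 x 62 mm with a blind D hole, 54 mm deep, 29 mm diameter, flat 9.5 mm from the axis on the uphill (+x) side, by the red stripe. Origin: hole mouth centre on the top face, 125 mm over the bench. +z out of the hole, 30 degrees from vertical, leaning roughly to the robot. The bird is home when its origin and axes coincide with these.
- figurine: Bystander: loose dark turned wooden figure, 60 mm in diameter, 130 mm tall. Origin: centre of its underside.
- gouge: Bystander: loose carving gouge lying on the bench, 210 mm long, 25 mm thick. Origin: under the brass ferrule; +x to the blade tip (100 mm), handle to -x (110 mm).
There are look-alikes about, which are no part of the job. What is shaped like the part that bears socket but blue or pink is not meant.

How it is judged:
By the outcome, as a careful person would: the job done as asked, in the order asked, and still so for the second after the job is handed in, with the robot touching nothing.
It also fails if it takes over 45 s, if anything falls off the work surface, if the arm or the gripper's body presses on something with over 40 N, if the wrist force passes 120 N, or if a joint passes its speed limit or range.

## Working session

There is one attempt and no reset: what is moved stays moved. The work goes in short steps, Python scripts to look and compute and a shell command to move; the robot and the scene stay as the last step left them, time stands still between calls to the robot, and variables do not carry over. Pictures are saved under pics/ and viewed, at most 11 in all, crops included, and the job is handed in when it is done.

```bash
mkdir -p pics
cat > h.py <<'E'
import numpy as np, cv2
from plant import *
def shot(n,f):
    c=read_camera(n); cv2.imwrite(f'pics/{f}.png',c['image'][:,:,::-1]); np.savez(f'pics/{f}.npz',**c); return c
def cloud(c):
    K=c['camera_matrix'];z=c['range_z'];v,u=np.indices(z.shape)
    P=np.stack([(u-K[0,2])/K[0,0]*z,(v-K[1,2])/K[1,1]*z,z],-1)
    W=(P-c['t'])@c['R']; W[z==0]=np.nan; return W
E
python3 - <<'E'
from h import *
a=shot('scene','s1');b=shot('top','t1')
for c in(a,b):print(-c['R'].T@c['t'],c['R'][2])
print(observe())
E
```

```text
[1.00291966 0.05903712 0.78321428] [-0.58874423  0.04695849 -0.80695423]
[0.34250087 0.09747704 1.19162634] [ 0.15329346 -0.01015878 -0.98812849]
{'time': 0.1, 'joints': array([ 6.62634919e+01,  3.02750913e+01,  8.21500552e+01, -9.15309377e-04,
        6.76897537e+01, -1.02262753e+01]), 'qvel': array([ 0.10864942, -0.12658184, -0.18102441,  0.07765615, -0.02552073,
        0.028948  ]), 'joint_torque': array([ 4.41352004e-04, -4.43305278e+01, -1.78586107e+01, -2.03278069e-04,
        3.86946587e-03, -1.19378316e-05]), 'position': array([0.14570874, 0.6071041 , 0.2304103 ]), 'eef_rot': array([-1.79886775e+02, -1.95662681e-02,  1.66490096e+02]), 'force': array([-0.29414461,  0.44211477, -0.12974118]), 'moment': array([ 0.02399433, -0.01814413,  0.01519694]), 'gripper_force': 0.0, 'opening': 0.08484206125056662}
```

View pics/s1.png

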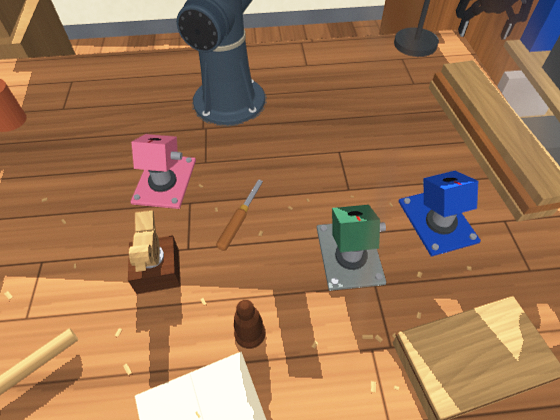

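View pics/t1.png

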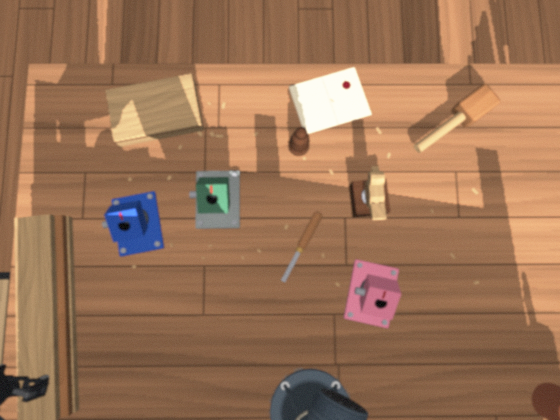

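Candidates for the head: green (scene 356,230; top 212,196) is the one wanted. Blue (450,195) and pink (155,152) are look-alikes. The bird is at scene (145,240), top (376,195), and nothing else resembles it. Next, a close crop and measurements.

Run:
```python
from h import *
C={k:dict(np.load(f'pics/{k}.npz')) for k in('s1','t1')}
s=C['s1']['image'][:,:,::-1];t=C['t1']['image'][:,:,::-1]
r=lambda i:cv2.resize(i,(390,290),interpolation=2)
cv2.imwrite('pics/c1.png',np.vstack([np.hstack([r(s[200:300,100:235]),r(s[195:295,290:425])]),np.hstack([r(t[150:240,320:441]),r(t[150:240,150:271])])]))
for k,c in C.items():
    W=cloud(c);hsv=cv2.cvtColor(c['image'],cv2.COLOR_RGB2HSV)
    # green head
    g=(hsv[...,0]>50)&(hsv[...,0]<90)&(hsv[...,1]>90)&(W[...,2]>.06)
    P=W[g];print(k,'green',len(P),np.nanmin(P,0),np.nanmax(P,0))
    m=g&(W[...,2]>.09)
    # RANSAC top plane ~30deg
    P=W[m];P=P[~np.isnan(P).any(1)];best=None;rng=np.random.default_rng(0)
    for _ in range(3000):
        a=P[rng.choice(len(P),3,False)];n=np.cross(a[1]-a[0],a[2]-a[0]);l=np.linalg.norm(n)
        if l<1e-5:continue
        n/=l;n*=np.sign(n[2])
        if not .75<n[2]<.95:continue
        i=abs((P-a[0])@n)<.002
        if best is None or i.sum()>best.sum():best=i
    if best is not None:
        Q=P[best];n=np.linalg.svd(Q-Q.mean(0))[2][2];n*=np.sign(n[2]);print(' plane n',n,'tilt',np.degrees(np.arccos(n[2])),'az',np.degrees(np.arctan2(n[1],n[0])),len(Q),Q.mean(0),Q.min(0),Q.max(0))
        y=np.array([n[1],-n[0],0])/np.hypot(*n[:2]);y=-y if y[1]<0 else y;x=np.cross(y,n)
        E=np.c_[Q@x,Q@y].astype(np.float32);R=cv2.minAreaRect(E*1000);print(' rect',R)
        cx=np.array([E[:,0].min()+E[:,0].max(),E[:,1].min()+E[:,1].max()])/2
        print(' centre',cx[0]*x+cx[1]*y+np.median(Q@n)*n, 'ext',np.ptp(E,axis=0))
    # hole: dark pix inside
    # bird
    lo,hi=((125,205),(165,270)) if k=='s1' else ((355,160),(400,228))
    b=np.zeros(g.shape,bool);b[lo[1]:hi[1],lo[0]:hi[0]]=1
    B=W[b&(W[...,2]>.085)];B=B[~np.isnan(B).any(1)]
    for a,d in((.085,.1),(.1,.116),(.116,.125),(.125,.15)):
        q=B[(B[:,2]>a)&(B[:,2]<d)]
        if len(q)>3:print(' bird',a,len(q),cv2.minAreaRect((q[:,:2]*1000).astype(np.float32)),q.mean(0))
    # holder top
    h=b.copy();h[lo[1]-5:hi[1]+25,lo[0]-15:hi[0]+25]=1
    H=W[h&(abs(W[...,2]-.06)<.004)&(hsv[...,2]<110)];H=H[~np.isnan(H).any(1)]
    print(' holder',len(H),cv2.minAreaRect((H[:,:2]*1000).astype(np.float32)))
    H=W[g&0 if 0 else (h&(abs(W[...,2]-.06)<.004))];print('  all',cv2.minAreaRect((H[:,:2]*1000).astype(np.float32)))
```

```text
s1 green 1429 [0.50151377 0.20598564 0.06079732] [0.59781739 0.28086367 0.14615188]
 plane n [-4.94478224e-01 -4.57285242e-04  8.69189897e-01] tilt 29.63536363979518 az -179.9470138305433 488 [0.53573673 0.23802141 0.12604786] [0.50151377 0.20643869 0.10549993] [0.57012354 0.28086367 0.14546414]
 rect ((527.4788818359375, 242.81378173828125), (74.48741912841797, 78.59466552734375), 89.36091613769531)
 centre [0.53522671 0.24367797 0.12583436] ext [0.07870173 0.0744199 ]
 bird 0.085 84 ((547.816162109375, -149.08154296875), (17.414649963378906, 79.9645004272461), 80.91332244873047) [ 0.56140924 -0.14970563  0.09186097]
 bird 0.1 167 ((545.8333740234375, -164.97653198242188), (101.97520446777344, 35.72494888305664), 4.372246265411377) [ 0.53883759 -0.15576695  0.11086328]
 bird 0.116 580 ((549.4207153320312, -166.1217041015625), (132.49111938476562, 36.66483688354492), 3.0975682735443115) [ 0.53248664 -0.16536468  0.12046093]
 bird 0.125 483 ((550.489501953125, -165.38900756835938), (131.3599395751953, 34.87482833862305), 1.8461276292800903) [ 0.58170506 -0.16336098  0.13473059]
 holde
[... 814 characters left out ...]
98255  0.09275459]
 bird 0.1 115 ((540.5780029296875, -165.65525817871094), (109.84968566894531, 36.934085845947266), 4.923309326171875) [ 0.53401213 -0.15862145  0.11147611]
 bird 0.116 437 ((547.9949951171875, -165.73455810546875), (135.54542541503906, 36.61909103393555), 3.3518877029418945) [ 0.53324613 -0.16554563  0.12046699]
 bird 0.125 264 ((546.23291015625, -165.7352752685547), (126.80143737792969, 34.6549072265625), 2.977900505065918) [ 0.56818818 -0.16388999  0.13528134]
 holder 92 ((548.6375122070312, -161.228515625), (87.62675476074219, 82.45903778076172), 5.453484058380127)
  all ((549.6776733398438, -165.601318359375), (90.25576782226562, 91.35549926757812), 4.8323493003845215)
```

View pics/c1.png

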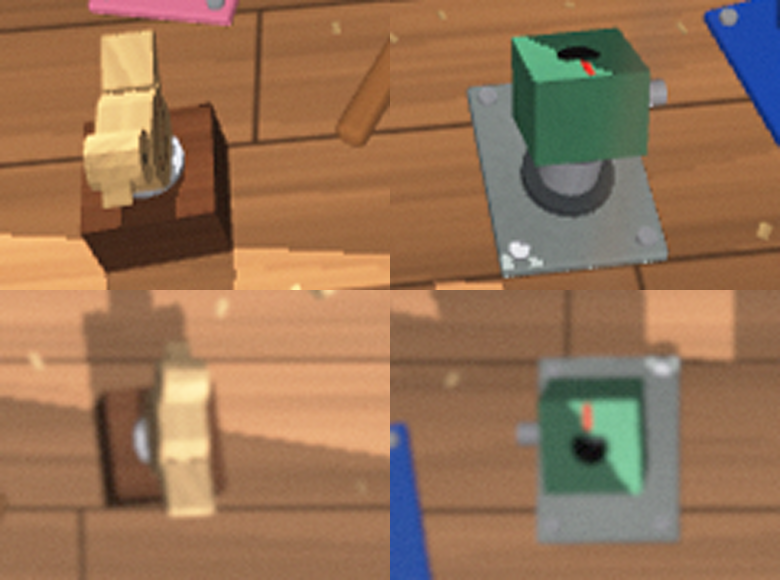

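The crop confirms it: the bird stands in the dark holder with its head toward the scene camera (beak to +x, yaw about 3°). The green head has its red stripe on the uphill +x side. Bird axis ≈ (0.550, -0.166); socket ≈ (0.535, 0.244, 0.125), yaw ≈ 0.

The tool can't tilt. I'll let the bird pivot between the pads against the holder's rim to get the 30°, then raise the grip force.

```bash
python3 -m handwheel '[[23,-43,0,8.25,-1],[23,-43,0,8.25,-1],[23,-43,0,0,-1],[23,-43,0,0,-1],[23,-43,0,0,-1],[23,-43,0,0,-1],[23,-43,0,0,-1],[23,-43,0,0,-1],[23,-43,0,0,-1],[23,-43,0,0,-1],[23,-43,0,0,-1],[23,-43,0,0,-1]]' 40
python3 -m handwheel '[[22,-43,0,0,-1],[22,-43,0,0,-1],[22,-43,0,0,-1],[22,-43,0,0,-1],[22,-43,0,0,-1],[22,-43,0,0,-1],[0,0,0,0,-1],[0,0,0,0,-1]]'
```

```text
time: 1.3
position: [0.4223, 0.0898, 0.2313]
eef_rot: [180.0, -0.0, -177.0]
force: [0.7, 0.7, -0.5]
opening: 0.0853
gripper_force: 0.0
time: 2.1
position: [0.5536, -0.1671, 0.2304]
eef_rot: [179.9, -0.1, -177.1]
force: [-1.4, 0.3, -0.4]
opening: 0.0852
gripper_force: 0.0
```

```bash
python3 -m handwheel '[[1,1,-40,0,-1],[0,0,-40,0,-1],[0,0,-40,0,-1],[0,0,-23,0,-1],[0,0,0,0,-1],[0,0,0,0,0],[0,0,0,0,0.5],[0,0,0,0,1],[0,0,0,0,1],[0,0,0,0,1],[0,0,0,0,1]]' 40
python3 - <<'E'
from h import *
c=shot('scene','s2');cv2.imwrite('pics/c2.png',cv2.resize(c['image'][150:310,60:270,::-1],(780,594),interpolation=2))
E
```

```text
time: 3.2
position: [0.556, -0.1656, 0.0901]
eef_rot: [-179.9, 0.2, -177.0]
force: [-1.0, 2.3, 6.6]
opening: 0.0354
gripper_force: 41.3
```

View pics/c2.png

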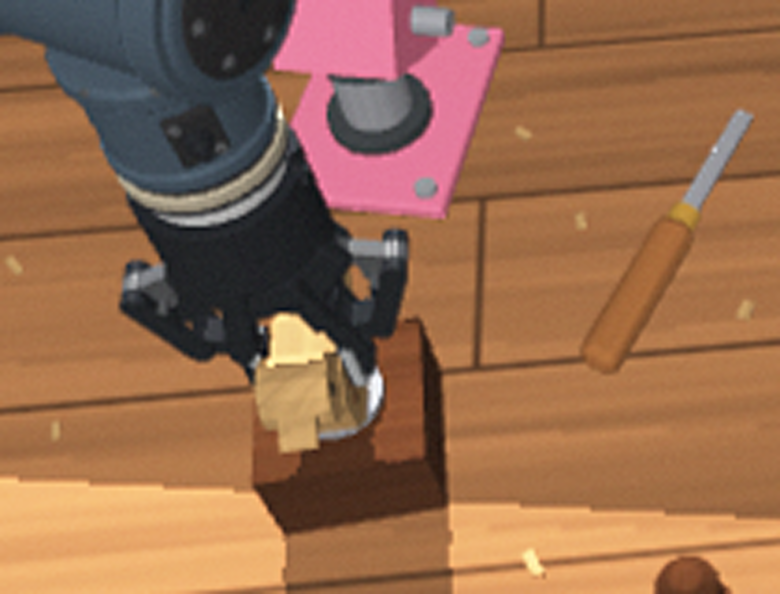

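The bird is held across the trunk (head at crop (295,390)), clear of the gripper body. Now I lift it partly and tilt it over the rim with a light grip.

```bash
python3 -m handwheel '[[0,0,7,-1,1],[0,0,7,-1,1],[0,0,7,-1,1],[0,0,7,0,1],[0,0,0,0,1]]' 40
python3 -m handwheel '[[-5,0,0,0,1],[-5,0,0,0,1],[-5,0,0,0,1],[-5,0,0,0,1],[0,0,0,0,1]]' 25
python3 - <<'E'
from h import *
c=shot('scene','s3');d=shot('top','t3');cv2.imwrite('pics/c3.png',np.hstack([cv2.resize(c['image'][170:290,80:230,::-1],(400,320),interpolation=2),cv2.resize(d['image'][140:260,300:450,::-1],(400,320),interpolation=2)]))
E
```

```text
time: 3.75
position: [0.5557, -0.1657, 0.1175]
eef_rot: [-179.9, 0.1, 180.0]
force: [-0.2, -0.3, -2.8]
opening: 0.0353
gripper_force: 40.4
time: 4.25
position: [0.5382, -0.1659, 0.1178]
eef_rot: [-179.9, 0.5, 179.9]
force: [5.4, 1.7, 1.8]
opening: 0.0355
gripper_force: 41.0
```

View pics/c3.png

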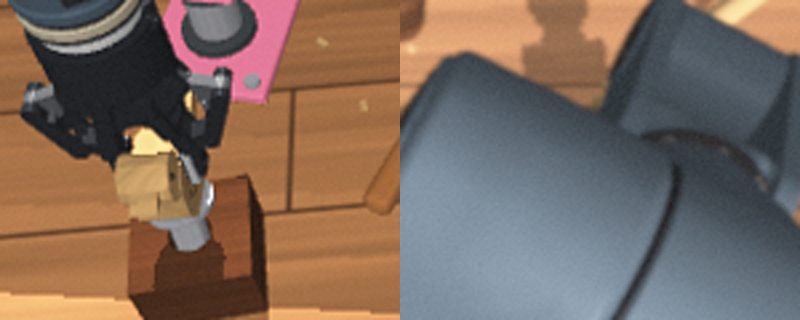

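It's tilting with only about 5 N, the shank leaning on the rim at crop (190,235). Continuing.

```bash
python3 -m handwheel '[[-5,0,0,0,1],[-5,0,0,0,1],[-5,0,0,0,1],[-5,0,0,0,1],[-5,0,0,0,1],[-3,0,0,0,1],[0,0,0,0,1],[0,0,0,0,1]]' 25
python3 - <<'E'
from h import *
c=shot('scene','s4');cv2.imwrite('pics/c4.png',cv2.resize(c['image'][160:280,80:230,::-1],(700,560),interpolation=2))
W=cloud(c);hsv=cv2.cvtColor(c['image'],cv2.COLOR_RGB2HSV)
# wood-coloured points of bird in gripper vicinity
x=observe()['position']
m=(abs(W[...,1]+.166)<.021)&(W[...,2]>.07)&(abs(W[...,0]-x[0])<.12)
P=W[m&(hsv[...,1]>50)&(hsv[...,2]>90)&(hsv[...,0]<30)];P=P-[x[0],-.166,x[2]]
print(len(P))
im=np.full((500,600),255,np.uint8)
for p in P:
    cv2.circle(im,(int(300+p[0]*3000),int(400-p[2]*3000)),1,0,-1)
Q=W[m&(hsv[...,1]<60)]-[x[0],-.166,x[2]]
for p in Q: cv2.circle(im,(int(300+p[0]*3000),int(400-p[2]*3000)),1,150,-1)
cv2.imwrite('pics/p4.png',np.hstack([im,im[:,:1]]));
full=cv2.imread('pics/c4.png');i2=cv2.cvtColor(im,8);cv2.imwrite('pics/v4.png',np.hstack([cv2.resize(full,(400,320)),cv2.resize(i2,(400,320))]))
E
```

```text
time: 5.15
position: [0.5103, -0.1663, 0.1171]
eef_rot: [-179.9, 0.5, 179.9]
force: [6.4, 1.4, -2.7]
opening: 0.0354
gripper_force: 39.4
923
```

View pics/v4.png

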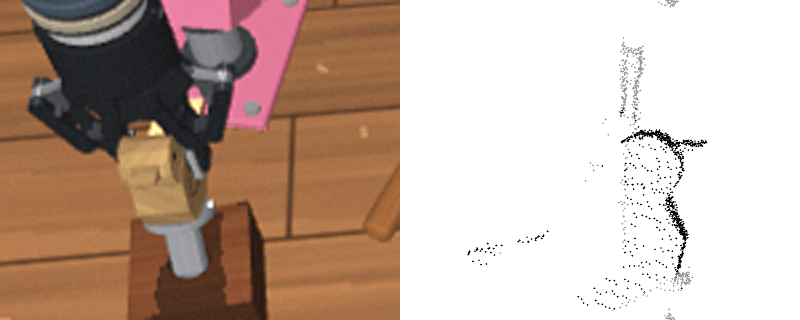

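```bash
cat >> h.py <<'E'
from scipy.spatial import cKDTree
from scipy.optimize import least_squares
def bird_pts(c,y0,x0,z0,yaw=0,f=False):
    W=cloud(c);h=cv2.cvtColor(c['image'],cv2.COLOR_RGB2HSV)
    co,s=np.cos(np.radians(yaw)),np.sin(np.radians(yaw))
    X=(W[...,0]-x0)*co+(W[...,1]-y0)*s;Y=-(W[...,0]-x0)*s+(W[...,1]-y0)*co
    m=(abs(Y)<.020)&(W[...,2]-z0>.008)&(abs(X)<.13)&(h[...,1]>50)&(h[...,2]>90)&(h[...,0]<30)
    return np.c_[X[m],W[...,2][m]-z0]
def fit(c,y0,tcp,guess=25):
    """bird origin (x,z) and tilt, given TCP"""
    ref=bird_pts(dict(np.load('pics/s1.npz')),-.166,.55,.06,3)
    P=bird_pts(c,y0,tcp[0],tcp[2]-.005)+[tcp[0],tcp[2]-.005]
    P=P[P[:,0]>tcp[0]+.012]   # front outline
    T=cKDTree(ref);out=[]
    for g in (guess-10,guess,guess+10):
        def to(p):
            a=np.radians(p[0]);d=P-p[1:]/1000
            # tilt a: z axis=(-sin,cos), x axis=(cos,sin)
            return np.c_[d@[np.cos(a),np.sin(a)],d@[-np.sin(a),np.cos(a)]]
        a=np.radians(g);o=np.array([tcp[0],tcp[2]+.02])-np.array([np.cos(a),np.sin(a)])*.005-np.array([-np.sin(a),np.cos(a)])*.05
        r=least_squares(lambda p:np.minimum(T.query(to(p))[0]*1000,8),[g,*(o*1000)],loss='soft_l1',diff_step=1e-4)
        out.append((r.cost,r.x))
    b=min(out,key=lambda t:t[0]);return b[0]/len(P),b[1].round(1),len(P)
E
python3 - <<'E'
from h import *
c=dict(np.load('pics/s4.npz'));x=observe()['position'];print(x)
print(fit(c,-.166,x)); print(fit(c,-.166,x,35))
# shank axis: grey points
W=cloud(c);h=cv2.cvtColor(c['image'],cv2.COLOR_RGB2HSV)
m=(h[...,1]<60)&(abs(W[...,1]+.166)<.014)&(W[...,2]>.062)&(W[...,2]<.09)&(W[...,0]>.5)&(W[...,0]<.6)
S=W[m];
for a in np.arange(.062,.09,.004):
    q=S[(S[:,2]>=a)&(S[:,2]<a+.004)]
    if len(q):print(round(a,3),len(q),q[:,0].mean(),np.percentile(q[:,0],90),q[:,1].mean())
E
```

```text
[ 0.51035232 -0.16627884  0.11711273]
(np.float64(0.6291801681352842), array([ 26.6, 531.8,  89.4]), 738)
(np.float64(0.6291801681352842), array([ 26.6, 531.8,  89.4]), 738)
0.062 22 0.5558719871377085 0.557730337801504 -0.16545070789169153
0.066 30 0.5534650659807147 0.5561731295559079 -0.16457773600633285
0.07 25 0.5519158579495368 0.5538855262059764 -0.16607956051507677
0.074 30 0.5497380879080374 0.5526509874557246 -0.1645926550731045
0.078 25 0.5472796591384084 0.5501636394590824 -0.16525004264904627
0.082 28 0.5455905992899424 0.5473823845891563 -0.16505141050144814
0.086 5 0.5452427362068019 0.5456393354437309 -0.1658157194388629
```

Fit and shank slope agree on a tilt of about 27°. A bit more is needed.

```bash
python3 -m handwheel '[[-4,0,0,0,1],[-3,0,0,0,1],[0,0,0,0,1]]' 25
python3 -m handwheel '[[0,0,0,0,1],[0,0,0,0,1],[-4,0,7,0,1],[-4,0,7,0,1],[-4,0,7,0,1],[-4,0,7,0,1],[0,0,20,0,1],[0,0,30,0,1],[0,0,30,0,1],[0,0,0,0,1],[0,0,0,0,1]]' 60
python3 - <<'E'
from h import *
c=shot('scene','s5');x=observe()['position'];print(x,fit(c,-.166,x,30))
E
```

```text
time: 5.5
position: [0.5059, -0.1669, 0.1178]
eef_rot: [-179.8, 0.8, 179.9]
force: [9.9, 3.3, -1.5]
opening: 0.0354
gripper_force: 37.8
time: 6.6
position: [0.4829, -0.1649, 0.2241]
eef_rot: [180.0, -0.1, 180.0]
force: [-0.8, 0.6, -2.2]
opening: 0.0356
gripper_force: 53.6
[ 0.48236444 -0.16462866  0.22322868] (np.float64(0.7636595005127351), array([ 28.1, 506.3, 196.6]), 967)
```

The tilt holds at about 28–29°. Carrying it over to the green head, tip short of the hole.

```bash
python3 -m handwheel '[[0,10,20,0,1],[0,40,0,0,1],[0,40,0,0,1],[0,40,0,0,1],[0,40,0,0,1],[0,40,0,0,1],[0,40,0,0,1],[0,40,0,0,1],[0,40,0,0,1],[0,40,0,0,1],[0,30,0,0,1],[-6,8,0,0,1]]' 60
python3 -m handwheel '[[0,0,0,0,1],[0,0,0,0,1]]'
python3 - <<'E'
from h import *
c=shot('scene','s6');d=shot('top','t6');x=observe()['position'];print(x,fit(c,.2437,x,30))
cv2.imwrite('pics/c6.png',np.hstack([cv2.resize(c['image'][130:270,290:430,::-1],(400,400),interpolation=2),cv2.resize(d['image'][130:270,140:280,::-1],(400,400),interpolation=2)]))
W=cloud(c);h=cv2.cvtColor(c['image'],cv2.COLOR_RGB2HSV)
m=(h[...,1]<70)&(abs(W[...,1]-.2437)<.016)&(W[...,2]>.13)&(W[...,2]<.215)&(W[...,0]>.48)&(W[...,0]<.6)
S=W[m]
for a in np.arange(.15,.215,.004):
    q=S[(S[:,2]>=a)&(S[:,2]<a+.004)]
    if len(q)>3:print(round(a+.002,3),len(q),q[:,0].mean().round(4),q[:,1].mean().round(4),q[:,1].min().round(4),q[:,1].max().round(4))
E
```

```text
time: 7.85
position: [0.4769, 0.2451, 0.2421]
eef_rot: [-180.0, -0.2, -179.8]
force: [0.2, -0.6, -2.6]
opening: 0.0354
gripper_force: 53.6
time: 8.05
position: [0.4769, 0.2416, 0.2431]
eef_rot: [-179.9, -0.2, 180.0]
force: [-0.7, -0.5, -3.0]
opening: 0.035
gripper_force: 53.6
[0.47782067 0.24132825 0.24378835] (np.float64(1.3070674370010638), array([ 26.7, 499.3, 214.8]), 898)
0.176 10 0.5287 0.2403 0.2318 0.2469
0.18 18 0.5283 0.2381 0.2286 0.25
0.184 27 0.527 0.2399 0.2279 0.2517
0.188 32 0.5251 0.2393 0.2281 0.2516
0.192 34 0.5232 0.2388 0.2279 0.2518
0.196 34 0.5205 0.2399 0.2281 0.2514
0.2 25 0.5185 0.2379 0.2283 0.251
0.204 40 0.5164 0.2392 0.2278 0.251
0.208 30 0.5137 0.2382 0.228 0.2509
0.212 32 0.5123 0.2396 0.2281 0.251
0.216 4 0.5111 0.241 0.2321 0.2506
```

View pics/c6.png

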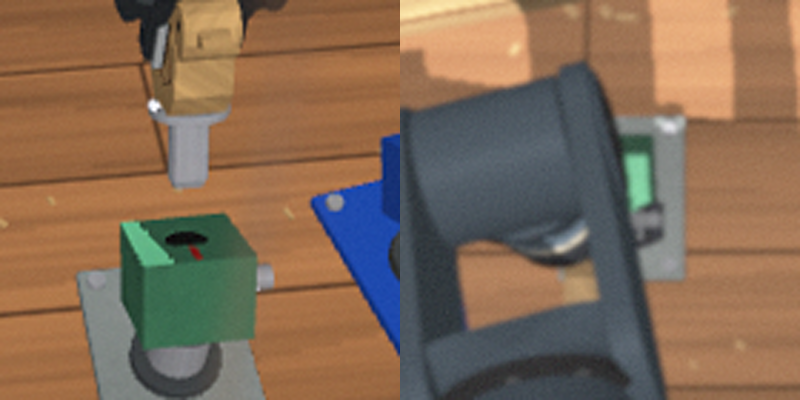

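Run:
```python
from h import *
for k,(u0,u1,v0,v1) in {'s1':(335,380,205,232),'t1':(196,230,180,212)}.items():
    c=dict(np.load(f'pics/{k}.npz'));I=c['image'].astype(int);K=c['camera_matrix']
    n=np.array([-.5,0,.866]);p0=np.array([.5352,.2437,.125]);o=-c['R'].T@c['t']
    def onp(m):
        v,u=np.nonzero(m);m2=(v>=v0)&(v<v1)&(u>=u0)&(u<u1);v,u=v[m2],u[m2]
        d=np.c_[(u-K[0,2])/K[0,0],(v-K[1,2])/K[1,1],np.ones(len(u))]@c['R']
        t=((p0-o)@n)/(d@n);X=o+t[:,None]*d-p0;return np.c_[X@[.866,0,.5],X[:,1]]*1000
    D=onp(I.max(2)<45);R=onp((I[...,0]>130)&(I[...,1]<80)&(I[...,2]<80))
    print(k,'hole',len(D),D.mean(0),D.min(0),D.max(0),'stripe',len(R),R.mean(0) if len(R) else 0,R.min(0) if len(R) else 0,R.max(0) if len(R) else 0)
```

```text
s1 hole 47 [-4.77331374  1.87132041] [-14.42655791 -12.18560384] [ 6.10223698 15.36683369] stripe 11 [18.38201733  2.09759375] [10.29614837  0.17849411] [29.35410114  4.30747215]
t1 hole 50 [-4.42320645  3.91825706] [-14.1558436   -6.29679136] [ 4.3329447  13.61956263] stripe 0 0 0 0
```

```bash
python3 -m handwheel '[[-12,5,-7,0,1],[5,0,-8.7,0,1],[5,0,-8.7,0,1],[5,0,-8.7,0,1],[4,0,-6.9,0,1],[0,0,0,0,1],[0,0,0,0,1]]' 60
python3 - <<'E'
from h import *
c=shot('scene','s7');x=observe();print(x['position'],x['force'])
cv2.imwrite('pics/c7.png',cv2.resize(c['image'][160:260,290:420,::-1],(780,600),interpolation=2))
W=cloud(c);h=cv2.cvtColor(c['image'],cv2.COLOR_RGB2HSV)
m=(h[...,1]<70)&(abs(W[...,1]-.2447)<.018)&(W[...,2]>.12)&(W[...,2]<.178)&(W[...,0]>.48)&(W[...,0]<.6)
S=W[m]
for a in np.arange(.12,.178,.004):
    q=S[(S[:,2]>=a)&(S[:,2]<a+.004)]
    if len(q)>3:print(round(a+.002,3),len(q),q[:,0].mean().round(4),q[:,1].mean().round(4),q[:,1].min().round(4),q[:,1].max().round(4))
E
```

```text
time: 8.85
position: [0.4851, 0.2476, 0.2039]
eef_rot: [-180.0, -0.0, 180.0]
force: [-0.1, -0.1, -1.7]
opening: 0.0352
gripper_force: 53.6
[0.48508757 0.24769456 0.20426799] [-0.97568634 -0.59514195 -2.60755892]
0.134 4 0.5359 0.2463 0.2376 0.2511
0.138 12 0.5361 0.2461 0.2342 0.2561
0.142 20 0.5359 0.2429 0.234 0.2554
0.146 31 0.535 0.2457 0.2339 0.2575
0.15 32 0.5325 0.2454 0.234 0.2579
0.154 27 0.5306 0.2454 0.2344 0.257
0.158 30 0.5288 0.2459 0.2345 0.2574
0.162 26 0.5261 0.2448 0.2346 0.2573
0.166 29 0.5245 0.246 0.2351 0.257
0.17 31 0.5218 0.2444 0.2345 0.2563
0.174 20 0.5193 0.2449 0.2272 0.2566
```

View pics/c7.png

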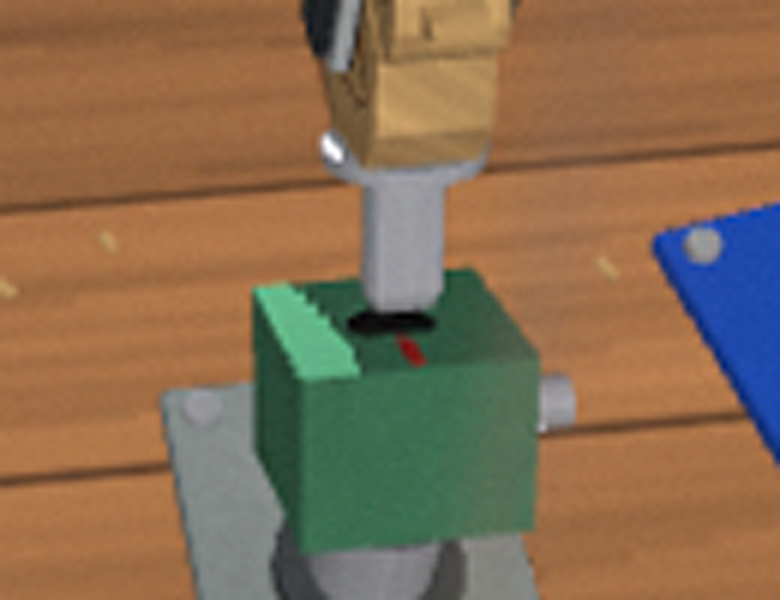

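The tip is just over the hole (tip at crop (402,300), hole at (392,322)), flat on the stripe side. It's slightly uphill and to +y, so I correct that and thread in gently.

```bash
python3 -m handwheel '[[-1.5,-1.2,-1,0,1],[2,0,-3.5,0,1],[2,0,-3.5,0,1],[2,0,-3.5,0,1],[0,0,0,0,1]]' 60
python3 -m handwheel '[[2,0,-3.5,0,1],[2,0,-3.5,0,1],[0,0,0,0,1]]'
```

```text
time: 9.4
position: [0.4894, 0.2464, 0.1922]
eef_rot: [-180.0, -0.1, 180.0]
force: [-0.2, 0.4, -1.7]
opening: 0.0356
gripper_force: 53.7
time: 9.7
position: [0.4931, 0.2463, 0.185]
eef_rot: [-180.0, -0.1, 180.0]
force: [-1.1, -0.1, -4.8]
opening: 0.0352
gripper_force: 53.6
```

```bash
python3 -m handwheel '[[2,0,-3.5,0,1],[2,0,-3.5,0,1],[0,0,0,0,1]]'
python3 -m handwheel '[[2,0,-3.5,0,1],[2,0,-3.5,0,1],[0,0,0,0,1]]'
python3 - <<'E'
from h import *
c=shot('scene','s8');x=observe();print(x['position'],x['force'],fit(c,.2447,x['position'],30))
cv2.imwrite('pics/c8.png',cv2.resize(c['image'][160:260,290:420,::-1],(780,600),interpolation=2))
E
```

```text
time: 10.0
position: [0.497, 0.2463, 0.1779]
eef_rot: [-180.0, -0.1, 180.0]
force: [-1.6, -1.8, -5.5]
opening: 0.0351
gripper_force: 53.5
time: 10.3
position: [0.5009, 0.2463, 0.1709]
eef_rot: [-180.0, -0.1, 180.0]
force: [-3.0, -1.4, -5.9]
opening: 0.0353
gripper_force: 53.5
[0.50086814 0.24630498 0.17091592] [-2.92842325 -1.08734871 -6.61801306] (np.float64(1.1422443757503598), array([ 27.9, 524.3, 142.7]), 828)
```

View pics/c8.png

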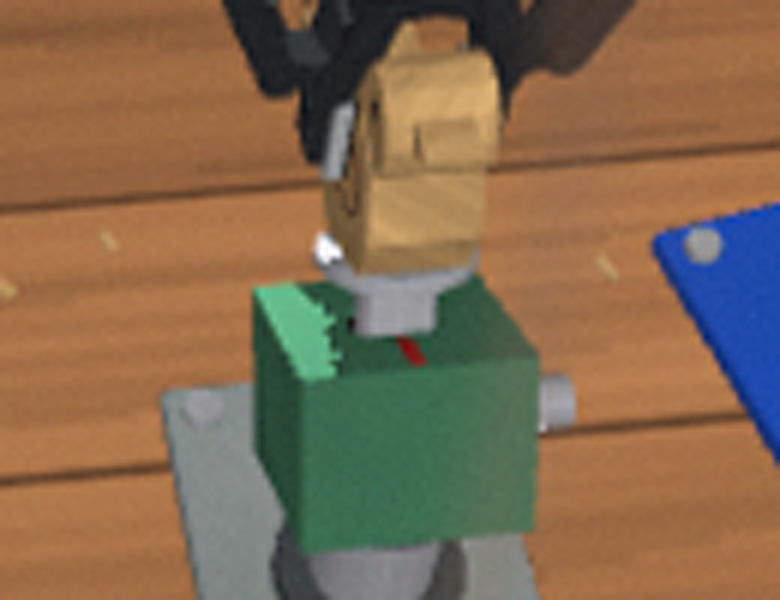

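The shank is in the hole with about 20 mm to go. Forces are small.

```bash
python3 -m handwheel '[[1.5,0,-3.5,0,1],[1.5,0,-3.5,0,1],[0,0,0,0,1]]'
python3 -m handwheel '[[2,0,-3.5,0,1],[2,0,-3.5,0,1],[0,0,0,0,1]]'
python3 -m handwheel '[[1,0,-1.7,0,1],[1,0,-1.7,0,1],[0,0,0,0,1]]'
```

```text
time: 10.65
position: [0.5044, 0.2464, 0.1642]
eef_rot: [-180.0, -0.0, 180.0]
force: [-3.5, -0.8, -7.3]
opening: 0.0352
gripper_force: 53.5
time: 10.95
position: [0.5082, 0.2464, 0.1573]
eef_rot: [-180.0, -0.1, 180.0]
force: [-2.0, -0.6, -6.0]
opening: 0.0353
gripper_force: 53.5
time: 11.25
position: [0.5099, 0.2464, 0.1542]
eef_rot: [-180.0, -0.1, 180.0]
force: [-4.6, -0.0, -4.9]
opening: 0.0352
gripper_force: 53.6
```

```bash
python3 -m handwheel '[[0.7,0,-1.3,0,1],[0,0,0,0,1]]'
python3 -m handwheel '[[0.7,0,-1.3,0,1],[0,0,0,0,1]]'
python3 -m handwheel '[[0.7,0,-1.3,0,1],[0,0,0,0,1]]'
python3 - <<'E'
from h import *
c=shot('scene','s9');x=observe();print(x['position'],x['force'],fit(c,.2447,x['position'],30))
cv2.imwrite('pics/c9.png',cv2.resize(c['image'][170:250,300:404,::-1],(780,600),interpolation=2))
E
```

```text
time: 11.45
position: [0.5105, 0.2464, 0.153]
eef_rot: [-180.0, -0.1, 180.0]
force: [-5.4, -1.3, -4.1]
opening: 0.0352
gripper_force: 53.6
time: 11.65
position: [0.5106, 0.2464, 0.1529]
eef_rot: [-180.0, -0.1, -180.0]
force: [-8.9, -2.1, 6.1]
opening: 0.0351
gripper_force: 54.6
time: 11.85
position: [0.5104, 0.2465, 0.1527]
eef_rot: [-180.0, -0.2, -180.0]
force: [-13.3, -2.6, 12.6]
opening: 0.0356
gripper_force: 54.5
[0.51040101 0.24644141 0.15265001] [-12.07983038  -2.82440489  12.10327092] (np.float64(0.9888290334575521), array([ 27.3, 533. , 124.8]), 772)
```

View pics/c9.png

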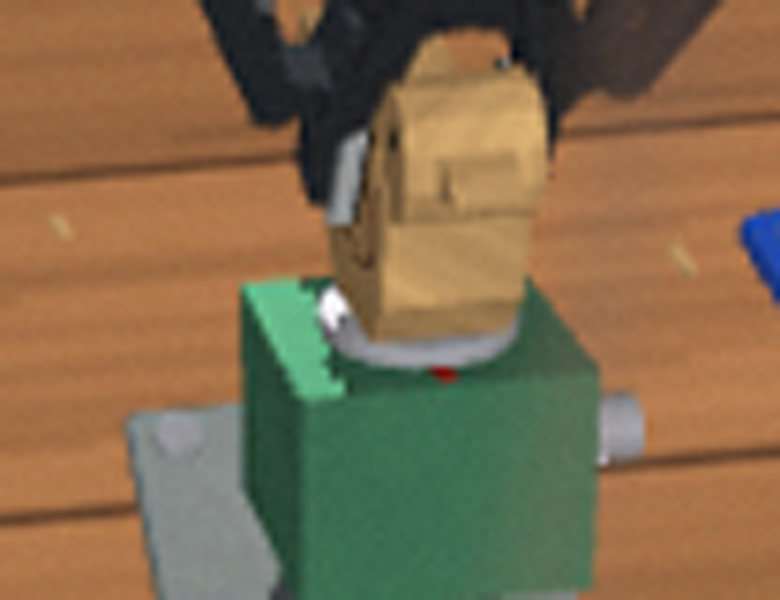

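The flange is on the head, uphill edge first, with the tilt about 2–3° short. I ease back in -x while pressing down so it rotates flat.

```bash
python3 -m handwheel '[[-1.5,0,0,0,1],[-1,0,-0.5,0,1],[0,0,0,0,1]]' 30
python3 -m handwheel '[[-1.5,0,-0.5,0,1],[-1,0,-0.5,0,1],[0,0,0,0,1]]'
python3 - <<'E'
from h import *
c=shot('scene','s10');x=observe();print(x['position'],x['force'],fit(c,.2447,x['position'],30))
E
```

```text
time: 12.2
position: [0.5103, 0.2464, 0.1525]
eef_rot: [-180.0, 0.1, -180.0]
force: [-9.3, -2.3, 9.8]
opening: 0.0352
gripper_force: 53.9
time: 12.5
position: [0.5101, 0.2464, 0.1522]
eef_rot: [180.0, 0.4, -180.0]
force: [-5.4, -3.6, 10.6]
opening: 0.035
gripper_force: 54.0
[0.51015147 0.24644218 0.15219699] [-6.53744663 -2.65754761 10.78120548] (np.float64(1.0276251805326608), array([ 28.5, 533.6, 124.4]), 774)
```

```bash
python3 -m handwheel '[[-2,0,-0.5,0,1],[-2,0,-0.5,0,1],[0,0,0,0,1]]' 30
python3 -m handwheel '[[-2,0,-0.5,0,1],[-2,0,-0.5,0,1],[0,0,0,0,1]]'
python3 - <<'E'
from h import *
c=shot('scene','s11');x=observe();print(x['position'],x['force'],x['moment'],fit(c,.2447,x['position'],30))
E
```

```text
time: 12.85
position: [0.5092, 0.2468, 0.1514]
eef_rot: [179.9, 0.8, -180.0]
force: [-1.4, -4.0, 8.0]
opening: 0.0351
gripper_force: 53.5
time: 13.15
position: [0.5078, 0.2468, 0.1506]
eef_rot: [179.9, 1.1, 180.0]
force: [4.7, -3.9, 7.2]
opening: 0.035
gripper_force: 53.2
[0.50783686 0.24683276 0.15057991] [ 5.62423929 -3.98300371  6.71768405] [-0.93142796 -1.32138136 -0.20449731] (np.float64(0.9392429240118191), array([ 30.2, 532.7, 123.2]), 766)
```

Tilt is now 30°. Press along the axis, then let go and check.

```bash
python3 -m handwheel '[[0.5,0.5,-1,0,1],[0,0.5,-1,0,1],[0,0,0,0,1]]'
python3 -m handwheel '[[0,0,0,0,0.2],[0,0,0,0,-0.2],[0,0,0,0,-0.6],[0,0,0,0,-1],[0,0,0,0,-1],[0,0,0,0,-1],[0,0,0,0,-1]]' 20
python3 - <<'E'
from h import *
c=shot('scene','s12');x=observe();print(x['position'],x['force'],fit(c,.2447,x['position'],30))
E
```

```text
time: 13.5
position: [0.5079, 0.2469, 0.1505]
eef_rot: [180.0, 1.1, -180.0]
force: [2.2, -8.8, 19.8]
opening: 0.0351
gripper_force: 55.0
time: 14.2
position: [0.4999, 0.2476, 0.1447]
eef_rot: [-180.0, -0.0, -180.0]
force: [0.1, 1.0, 0.1]
opening: 0.0854
gripper_force: 0.0
[0.49994875 0.24759394 0.14469544] [0.55062954 0.0679035  0.35444028] (np.float64(0.9642510046845798), array([ 30.2, 532.6, 123.1]), 828)
```

```bash
python3 -m handwheel '[[0,0,15,0,-1],[0,0,25,0,-1],[0,0,40,0,-1],[0,0,40,0,-1],[-20,0,30,0,-1],[-40,0,10,0,-1],[-40,0,0,0,-1],[0,0,0,0,-1],[0,0,0,0,-1],[0,0,0,0,-1]]'
python3 - <<'E'
from h import *
c=shot('scene','s13');x=observe();print(x['position'],x['force'],fit(c,.2447,[.508,.2468,.1506],30))
cv2.imwrite('pics/c13.png',np.hstack([cv2.resize(c['image'][150:250,300:404,::-1],(400,385),interpolation=2),cv2.resize(c['image'][130:360,60:420,::-1],(400,385))]))
W=cloud(c);h=cv2.cvtColor(c['image'],cv2.COLOR_RGB2HSV)
n=np.array([-.5,0,.866]);D=(W-[.5352,.2447,.125])
ht=D@n;X=D@[.866,0,.5];Y=D[...,1];g=(h[...,0]>50)&(h[...,0]<90)&(h[...,1]>90)&(abs(ht)<.008)&(abs(X)<.034)&(abs(Y)<.034)
print('green h',np.median(ht[g]))
f=(h[...,1]<70)&(np.hypot(X,Y)<.028)&(abs(ht)<.012);print('flange h',f.sum(),np.percentile(ht[f],[5,50,95]),X[f].max(),Y[f].min(),Y[f].max())
b=(h[...,0]<30)&(h[...,1]>50)&(abs(Y)<.022)&(ht>.012)&(ht<.08)&(abs(X)<.08)
print('bird rect',cv2.minAreaRect((np.c_[X[b],Y[b]]*1000).astype(np.float32)))
E
```

```text
time: 15.25
position: [0.4013, 0.2477, 0.3052]
eef_rot: [180.0, 0.1, 180.0]
force: [0.2, 1.3, -0.1]
opening: 0.0854
gripper_force: 0.0
[0.40145517 0.24764191 0.30501319] [-0.03940703 -0.66336402  0.02323334] (np.float64(0.40722846001189195), array([ 30.1, 532.3, 123.2]), 687)
green h 0.0007899453580721104
flange h 112 [0.00142299 0.00571882 0.00771044] 0.02501741849608278 -0.024577900319480123 0.02264360720043254
bird rect ((-1.9165420532226562, 0.17718887329101562), (36.71623229980469, 134.47654724121094), 89.97583770751953)
```

View pics/c13.png

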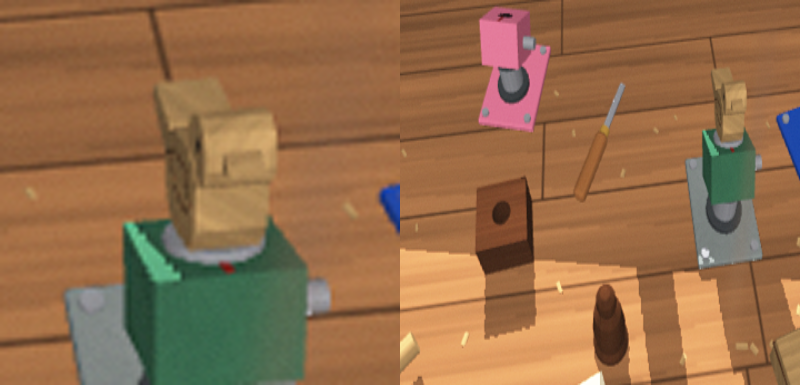

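The bird sits flush: tilt 30.1°, yaw aligned, flange top about 6 mm over the face, and its flange at left crop (215,240) rests on the head. The figurine and gouge are untouched and the robot is clear. Handing in.

```bash
python3 -c "from plant import *; print(job_done())"
```

```text
the job is handed in; nothing more can be done
None
```

The bird is mounted on the green-headed stand with its flange flush on the head. The gripper has let go and is clear, and the figurine and gouge are where they were; the job was handed in at about 15 s.

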